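# Put a valve spindle away and shut the sliding cover of the parts case

### The arm

A 6-joint arm with a two-finger parallel gripper is mounted at the origin on the work surface. World frame = base frame: x ahead of the robot, y to its left, z up, the work surface at z = 0. Lengths are in m, angles in rad, forces in N, time in s.
With the tool pointing down it reaches from about 0.225 to 0.725 m from the base axis. Payload 3.1 kg.
Tool frame: the origin (TCP) lies at the very end of the fingers, on their centre line; the grasp point (between the pads) lies 19 mm behind it; z points along the fingers, y is the line along which they close (so a half turn about z gives the same grasp; the last joint's range is limited). The gripper opens to 85 mm and grips with 20 to 120 N. Pads are 22 mm wide; open, the fingers measure 114 mm over their backs; the gripper's body (76 mm by 85 mm) begins 54 mm behind the grasp point. The pads swing forward as they close: fully open they stand 13 mm farther back than shut.
Start: joints at [1.055, 0.048, 0.099, 1.622, 0, 1.443], TCP at [0.199, 0.486, 0.231] pointing down, gripper open.
Joint ranges: [-2.91, 2.91], [-0.99, 1.94], [-1.21, 1.42], [-2.12, 2.29], [-1.49, 1.47], [-3.14, 3.14]. Speed limits (rad/s): [2.79, 2.79, 3.14, 3.14, 3.14, 3.14].

### API

Orientations are given as a 3x3 rotation matrix whose columns are the frame's x, y, z axes.
In Python, from station import env, viewer, order gives the robot as it stands. The module is installed in compiled form; this text tells all that it offers.
- The arm moves only by the tool carry_out, never from a script. Its argument "steps" is a list of rows, each a list of 7 numbers: the shift along the tool's x, y, z in units of 40 mm (1.0 is 40 mm), then the turn, a rotation vector about the tool's x, y, z in units of 5 degrees (1.0 is 5 degrees), then the finger opening in mm, from 0 to 85.4. In form: [[x, y, z, rx, ry, rz, jaw], ...]. A call has 1 to 8 rows; each row shifts and turns the commanded pose from where the row before left it, along the tool's axes as they then stand; what a row does not reach is not made up. A row lasts 1/12 s, in which the tool goes at most 41.7 mm and 7.16 degrees, less where a joint would pass 70% of its speed; a pose out of reach is approached as far as the arm can. A call with a number of a shift or a turn outside -1 to 1 is refused whole. A call with a gripper value outside its range is refused whole. The fingers move at their own pace and stop on an object; "newtons" is the grip in N (left out, the last holds). Time passes only in rows, so rows that do not move let the fingers close. It gives the time, the measured TCP pose, the force, the opening and the grip force at its end, in the units of the state.
- env.observe(): the state, without advancing time (a new reading comes with each control period).
- viewer.snapshot(name): name is "scene" or "top"; returns (picture, depth): 384x512x3 uint8, red, green, blue; 384x512 float32, m along the optical axis (not along the pixel's ray), 0 where there is no reading.
- viewer.calibration(name): a dict with "intrinsics" (3x3 intrinsics, pixels), "dist" ([k1, k2, p1, p2, k3] as OpenCV has them; the pictures are not rectified), "R" (3x3) and "t" (3): a world point X has camera coordinates R X + t. Camera axes: x right, y down, z forward; pixel columns grow to the right and rows downward; lengths in m; the calibration is good to about 2 mm. A picture is of the moment at which its call begins. calibration takes no time and is no camera call.
- order.job_done(): hands the job in; it is judged then, once.
The state is a dict: "time_s": time; "q": joint angles; "dq": joint speeds; "tau": joint torques, N m; "ee_pos": TCP position; "ee_rot": TCP orientation; "force": force on the tool from outside, world axes, zero at the start; "moment": the same for the moment, N m; "width": finger opening in m; "grip_force": force on a finger pad.
Only numpy, scipy, OpenCV 4.12 (cv2) and the standard library are available. Lean on these libraries where they do the work, as an engineer would, in place of code of your own. Each camera call takes 0.05 s, during which the arm holds its last target. There are 200 camera calls.

### The job

Put the steel valve spindle with brass ends away in the open, yellow-floored compartment of the red parts case and let go of it, then slide the aluminium cover over that compartment, under the carrying bar and past its spring catch, until it is fully home. Do not slam the cover or lean hard on the carrying bar, and leave the diaphragm, the jar and the yellow multitool where they are.

Things in the scene. Friction and masses are not known exactly. Their poses are not given: they have to be found in the camera images.
- case: red plastic parts case fixed to the bench, 118 (x) x 244 (y) x 48 mm high, origin at the centre of its underside, z up. Two wells along its y axis, each 106 (x) x 113 (y) mm, floor 6 mm and inner rim 41 mm above the bench, parted by a 6 mm wall at y = 0. The +y well has a yellow floor and is the one to use; the -y well holds brass spares. Guide rails on the long walls rise to 48 mm
- bar: rigid black carrying bar, part of the case, across its middle along x over y = 0; origin and axes are the case's. Bar 12 mm wide (y -6 to +6 mm), 74 to 86 mm above the bench, on posts at x = +-64 mm outside the case walls. The cover's grip passes under it, the fingers do not
- case_well (a point): centre of the yellow floor of the +y well, 6 mm above the bench, axes as the case
- cover (a joint): slide of the aluminium cover (108 x 120 x 4 mm, top face 45 mm above the bench) along the case's y: 0 = fully home over the yellow +y well, 0.122 m = fully open over the -y well; closing moves it to +y. About 2 N of friction. In the last 10 mm a ball on its +x edge must be pushed past a sprung ball on the case's rail at y = 103 mm (about 10 N more), then it clicks to its rigid stop at 0
- cover_grip (a point): middle of the black grip bar on the centre of the cover: 20 mm wide (case x), 56 mm long (case y), 22 mm high; this point is its centre, 57 mm above the bench; its top is 68 mm above the bench, 6 mm below the carrying bar; axes as the case
- spindle: loose valve spindle lying on the bench, 60 mm long along its x axis: a steel rod of 16 mm diameter and 44 mm length between two square brass ends 22 x 22 x 8 mm; origin at the centre of its underside as it lies at the start; about 90 g
- spindle_mid (a point): centre of the spindle, on the rod's axis, 11 mm above what it lies on; axes as the spindle
- diaphragm: black rubber diaphragm disc, 60 mm diameter, 16 mm high, loose; origin at the centre of its underside; leave it alone
- jar: small clear jar with white cap, 38 mm diameter, 58 mm high, loose; origin at the centre of its underside; leave it alone
- multitool: yellow folded multitool lying flat, 100 x 28 x 22 mm along its x axis, loose; origin at the centre of its underside; leave it alone
Things that resemble listed ones, but are neither listed nor needed, are in the scene too. What is meant by the spindle is not green, and is the smaller of those in its own colour.

How it is judged:
On the way:
1. the spindle lies inside the yellow-floored well, let go, with the cover still open (x of spindle_mid in the frame of case_well between -0.05 and 0.05 m and y of spindle_mid in the frame of case_well between -0.055 and 0.055 m and z of spindle_mid in the frame of case_well between 0 and 0.02 m and contact force between the fingers and spindle below 0.1 N and linear speed of spindle below 0.05 m/s and value of joint cover above 0.08 m), for 0.2 s.
At the end, for the whole second after the job is handed in: the spindle lies at rest in the yellow-floored well (its centre less than 20 mm above the well floor) and the cover is within 2.5 mm of its closed stop (x of spindle_mid in the frame of case_well between -0.05 and 0.05 m and y of spindle_mid in the frame of case_well between -0.055 and 0.055 m and z of spindle_mid in the frame of case_well between 0 and 0.02 m and value of joint cover below 0.0025 m and linear speed of spindle below 0.02 m/s); the robot touches nothing.
It fails at once if the cover is slammed (faster than 0.5 m/s) (velocity of joint cover below -0.5 m/s or velocity of joint cover above 0.5 m/s).
It fails at once if the robot presses on the carrying bar with more than 30 N (contact force between any of the arm, the fingers and bar above 30 N).
It fails at once if the diaphragm, the jar or the multitool is moved by more than 15 mm (distance of any of diaphragm, jar, multitool from where it was at the start of the episode above 0.015 m).
It also fails if it takes over 48 s, if anything falls off the work surface, if the arm or the gripper's body presses on something with over 40 N, if the wrist force passes 120 N, or if a joint passes its speed limit or range.

## Working session

There is one attempt and no reset: what is moved stays moved. The work goes in short steps, Python scripts to look and compute and a tool call to move; the robot and the scene stay as the last step left them, time stands still between calls to the robot, and variables do not carry over. Pictures are saved under pics/ and viewed, at most 10 in all, crops included, and the job is handed in when it is done.

Besides the shell and the picture viewer there is one more tool, called after "Emit:" as name(argument=value, ...) on one line, values as JSON. carry_out: Moves the arm, as the interface text tells. Its arguments: {"type":"object","properties":{"steps":{"type":"array","items":{"type":"array","items":{"type":"number"}}},"newtons":{"type":"number"}},"required":["steps"]}

```bash
mkdir -p pics; cat > h.py <<'E'
import numpy as np, cv2
from station import env, viewer, order
def snap(n):
    p,d=viewer.snapshot(n); c=viewer.calibration(n); return p,d,c
def ray(c,uv,z):
    "pixels -> world points on plane z"
    K=np.array(c["intrinsics"],float);D=np.array(c["dist"],float);R=np.array(c["R"]);t=np.array(c["t"])
    n=cv2.undistortPoints(np.array(uv,float).reshape(-1,1,2),K,D).reshape(-1,2)
    d=np.c_[n,np.ones(len(n))]@R; o=-R.T@t
    return o+d*((z-o[2])/d[:,2])[:,None]
def pts(c,d):
    "world point per pixel from depth"
    K=np.array(c["intrinsics"],float);D=np.array(c["dist"],float);R=np.array(c["R"]);t=np.array(c["t"])
    h,w=d.shape;uv=np.stack(np.meshgrid(np.arange(w),np.arange(h)),-1).reshape(-1,1,2).astype(float)
    n=cv2.undistortPoints(uv,K,D).reshape(-1,2)
    return ((np.c_[n,np.ones(len(n))]*d.reshape(-1,1)-t)@R).reshape(h,w,3)
E
python3 - <<'E'
from h import *
for n in("scene","top"):
    p,d,c=snap(n); np.savez(f"{n}0.npz",p=p,d=d); cv2.imwrite(f"pics/{n}0.png",cv2.resize(p[...,::-1],None,fx=1.5,fy=1.5))
    print(n,-np.array(c["R"]).T@c["t"])
s=env.observe();print(s["time_s"],s["ee_pos"],s["ee_rot"],s["width"])
E
```

```text
scene [ 1.40529343 -0.36854462  0.7463071 ]
top [0.32998627 0.00966881 1.2694304 ]
0.1 [0.19825501 0.48551765 0.23021343] [[-9.25751471e-01  3.78131021e-01 -1.07022646e-03]
 [ 3.78132437e-01  9.25749562e-01 -1.89954361e-03]
 [ 2.72485308e-04 -2.16319263e-03 -9.99997623e-01]] 0.08532861620201748
```

View pics/top0.png

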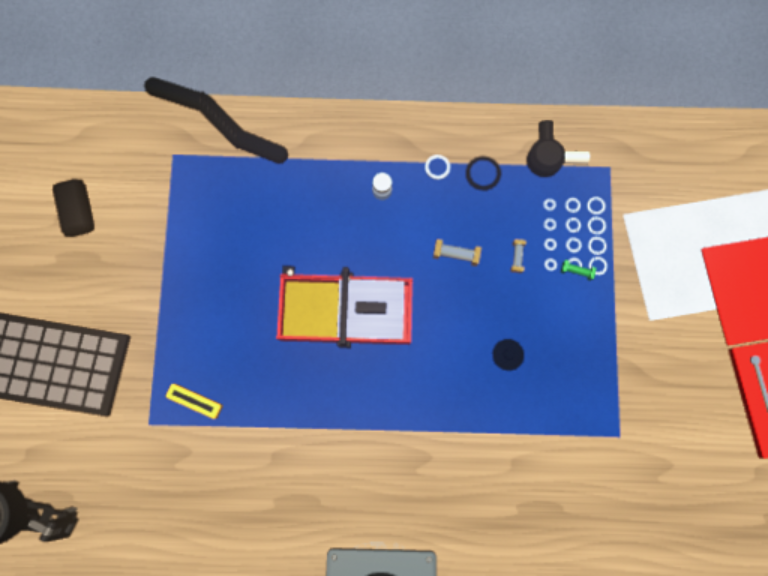

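View pics/scene0.png

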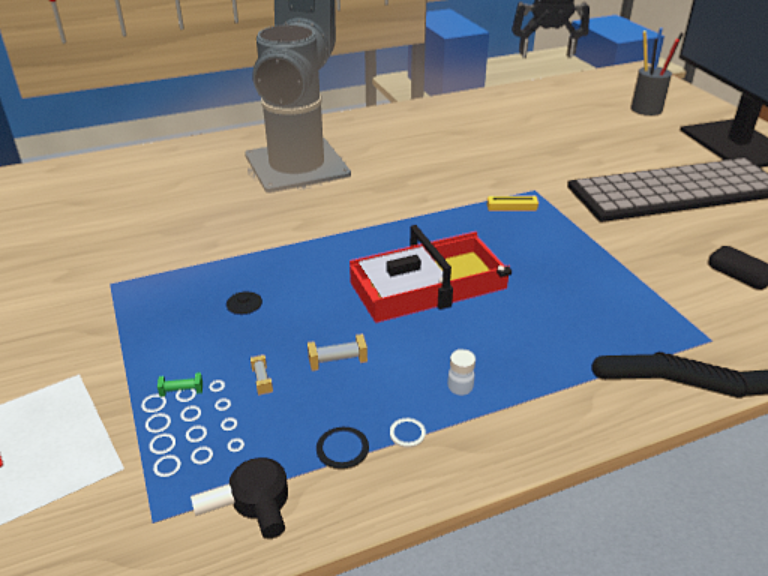

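Top view (enlarged pixels): the spindle candidates are a large steel/brass one at (457,252), a small steel/brass one at (519,255) and a green one at (579,270). I choose the small steel/brass one at (519,255). The case is at (345,310) with its yellow well to the left (+y). The diaphragm is at (508,354), the jar at (382,185) and the multitool at (193,401).

```bash
python3 - <<'E'
from h import *
z=np.load("top0.npz");p,d=z["p"],z["d"];c=viewer.calibration("top")
P=pts(c,d);hsv=cv2.cvtColor(p,cv2.COLOR_RGB2HSV)
notblue=~((hsv[...,0]>100)&(hsv[...,0]<130)&(hsv[...,1]>120))
def rect(m,x0,y0,x1,y1,h,name,obj=None):
    k=np.zeros(m.shape,np.uint8);k[y0:y1,x0:x1]=m[y0:y1,x0:x1]
    cs,_=cv2.findContours(k,cv2.RETR_EXTERNAL,cv2.CHAIN_APPROX_NONE);q=max(cs,key=cv2.contourArea).reshape(-1,2)
    w=ray(c,q,h); r=cv2.minAreaRect((w[:,:2]*1000).astype(np.float32)); print(name,r, "zmed",np.median(P[...,2][k>0]).round(4),"zmax",P[...,2][k>0].max().round(4))
rect(notblue,332,152,360,188,.018,"small spindle")
rect(notblue,285,155,325,180,.02,"big spindle")
red=((hsv[...,0]<8)|(hsv[...,0]>172))&(hsv[...,1]>150)
rect(red,175,170,285,235,.048,"case")
yel=(hsv[...,0]>18)&(hsv[...,0]<32)&(hsv[...,1]>150)
rect(yel,180,175,235,235,.006,"floor")
blk=hsv[...,2]<70
rect(blk,234,198,262,212,.068,"grip")
rect(blk,222,175,238,235,.086,"bar")
# spindle brass ends
br=(hsv[...,0]>8)&(hsv[...,0]<30)&(hsv[...,1]>80)
k=np.zeros(br.shape,np.uint8);k[152:188,332:360]=br[152:188,332:360]
n,l,s,ce=cv2.connectedComponentsWithStats(k);print(s[1:],ray(c,ce[1:],.016))
z2=np.load("scene0.npz");p2=z2["p"];a=cv2.resize(p[145:195,280:410,::-1],None,fx=5,fy=5);b=cv2.resize(p2[210:270,90:260,::-1],None,fx=4,fy=4)
o=np.zeros((a.shape[0]+b.shape[0],max(a.shape[1],b.shape[1]),3),np.uint8);o[:a.shape[0],:a.shape[1]]=a;o[a.shape[0]:,:b.shape[1]]=b;cv2.imwrite("pics/crop.png",o)
E
```

```text
small spindle ((631.9429931640625, -244.89186096191406), (25.57343292236328, 66.11674499511719), 86.25662994384766) zmed 0.0167 zmax 1.2694
big spindle ((634.5340576171875, -129.38661193847656), (89.19269561767578, 39.71467590332031), 80.35955810546875) zmed 0.0252 zmax 1.2694
case ((516.78857421875, 143.40721130371094), (110.89376831054688, 118.74951934814453), 89.9792709350586) zmed 0.0398 zmax 1.2694
floor ((521.1962280273438, 145.64358520507812), (98.52726745605469, 102.92552185058594), 89.90478515625) zmed 0.0072 zmax 1.2694
grip ((508.0469055175781, 16.979848861694336), (0.0, 0.0), 0.0) zmed 0.0674 zmax 0.0674
bar ((562.3478393554688, 79.1517562866211), (13.673704147338867, 39.692073822021484), 78.23255920410156) zmed 0.0843 zmax 0.0905
[[343 160   7   3  20]
 [341 178   8   3  22]] [[ 0.65881504 -0.24786062  0.016     ]
 [ 0.60636009 -0.2435028   0.016     ]]
```

View pics/crop.png

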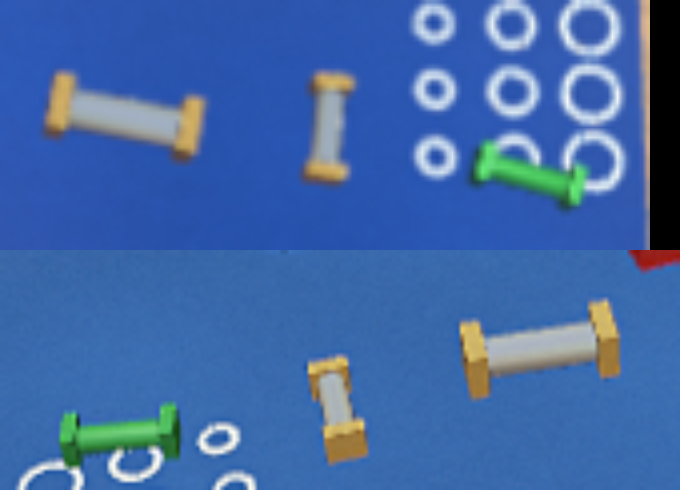

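The crop confirms the choice: the small steel/brass spindle at top pixel (346,170) measures about 60 x 22 mm, against about 85 mm for the large one. Next I'll locate the case precisely.

```bash
cat >> h.py <<'E'
def plan(x,y,z,yaw):
    "turn in 5deg units (tool y at yaw deg), then shift in 40 mm units in the turned tool frame"
    s=env.observe();p=np.array(s["ee_pos"]);R=np.array(s["ee_rot"])
    a=np.radians(yaw);Y=np.array([np.cos(a),np.sin(a),0]);Z=np.array([0,0,-1.]);T=np.c_[np.cross(Y,Z),Y,Z]
    rv=cv2.Rodrigues(R.T@T)[0].ravel()
    print("turn",(np.degrees(rv)/5).round(2),"shift",(T.T@(np.array([x,y,z])-p)/.04).round(3))
E
python3 - <<'E'
from h import *
c=viewer.calibration("top")
for n in("top","scene"):
    z=np.load(n+"0.npz");p,d=z["p"],z["d"];cc=viewer.calibration(n);P=pts(cc,d);hsv=cv2.cvtColor(p,cv2.COLOR_RGB2HSV)
    ok=(d>0)&(P[...,0]>.4)&(P[...,0]<.65)&(P[...,1]>-.1)&(P[...,1]<.25)
    red=ok&((hsv[...,0]<8)|(hsv[...,0]>172))&(hsv[...,1]>150)
    def ext(m,t):
        q=P[m];print(n,t,len(q),np.percentile(q,[1,50,99],axis=0).round(4).tolist())
    ext(red&(P[...,2]>.03),"red")
    blk=(hsv[...,2]<75)
    ext(ok&(P[...,2]>.076),"bar")
    ext(ok&blk&(P[...,2]>.058)&(P[...,2]<.072)&(P[...,1]<.06)&(P[...,0]<.55),"grip")
    ext(ok&(hsv[...,0]>18)&(hsv[...,0]<32)&(hsv[...,1]>150)&(P[...,2]<.015),"floor")
    if n=="top":
        k=red.astype(np.uint8);ys,xs=np.nonzero(k)
        for col in (xs.min(),xs.max()):
            r=ys[xs==col];print("end",col,ray(cc,[[col,r.min()],[col,r.max()]],.045).round(4).tolist())
        for row in (ys.min(),ys.max()):
            r=xs[ys==row];print("side",row,ray(cc,[[r.min(),row],[r.max(),row]],.048).round(4).tolist())
plan(.632,-.245,.06,86)
E
```

```text
top red 473 [[0.458, -0.0413, 0.0314], [0.5163, 0.1245, 0.0412], [0.5762, 0.1998, 0.0523]]
top bar 237 [[0.4487, 0.0735, 0.0787], [0.515, 0.0791, 0.0851], [0.5848, 0.0853, 0.0902]]
top grip 27 [[0.5072, 0.0089, 0.0637], [0.5101, 0.0305, 0.0684], [0.5112, 0.0541, 0.0712]]
top floor 1235 [[0.4712, 0.0975, 0.0014], [0.5202, 0.1461, 0.0072], [0.5702, 0.194, 0.0129]]
end 185 [[0.4902, 0.1993, 0.045], [0.4601, 0.1977, 0.045]]
end 274 [[0.5746, -0.0421, 0.045], [0.5718, -0.0422, 0.045]]
side 183 [[0.576, 0.1953, 0.048], [0.5762, 0.1899, 0.048]]
side 228 [[0.457, -0.017, 0.048], [0.4576, -0.0387, 0.048]]
scene red 982 [[0.4592, -0.0428, 0.0304], [0.5728, 0.0922, 0.0401], [0.583, 0.2006, 0.078]]
scene bar 222 [[0.4545, 0.0719, 0.0766], [0.5292, 0.0762, 0.0849], [0.5905, 0.0851, 0.0887]]
scene grip 158 [[0.5114, 0.0044, 0.0585], [0.5261, 0.0301, 0.0668], [0.5324, 0.0583, 0.0706]]
scene floor 322 [[0.464, 0.1227, 0.0046], [0.4981, 0.164, 0.0081], [0.5261, 0.1958, 0.0115]]
turn [-0.02 -0.01 -3.64] shift [-12.091 -17.462   4.255]
```

Emit:
carry_out(steps=[[0,0,0,0,0,-0.91,50],[0,0,0,0,0,-0.91,50],[0,0,0,0,0,-0.91,50],[0,0,0,0,0,-0.91,50],[-0.55,-0.794,0,0,0,0,50],[-0.55,-0.794,0,0,0,0,50],[-0.55,-0.794,0,0,0,0,50],[-0.55,-0.794,0,0,0,0,50]], newtons=40)

```text
time_s: 0.77
ee_pos: [0.2775, 0.3516, 0.2306]
ee_rot: [[-0.998, 0.069, -0.001], [0.069, 0.998, -0.001], [0.001, -0.001, -1.0]]
force: [1.2, 0.3, 0.5]
width: 0.0499
grip_force: 0.0
```

Emit:
carry_out(steps=[[-0.55,-0.794,0,0,0,0,50],[-0.55,-0.794,0,0,0,0,50],[-0.55,-0.794,0,0,0,0,50],[-0.55,-0.794,0,0,0,0,50],[-0.55,-0.794,0,0,0,0,50],[-0.55,-0.794,0,0,0,0,50],[-0.55,-0.794,0,0,0,0,50],[-0.55,-0.794,0,0,0,0,50]])

```text
time_s: 1.43
ee_pos: [0.4355, 0.0854, 0.2309]
ee_rot: [[-0.998, 0.07, -0.0], [0.07, 0.998, 0.0], [0.0, 0.0, -1.0]]
force: [0.3, 1.4, 0.2]
width: 0.0497
grip_force: 0.0
```

Emit:
carry_out(steps=[[-0.55,-0.794,0,0,0,0,50],[-0.55,-0.794,0,0,0,0,50],[-0.55,-0.794,0,0,0,0,50],[-0.55,-0.794,0,0,0,0,50],[-0.55,-0.794,0,0,0,0,50],[-0.55,-0.794,0,0,0,0,50],[-0.55,-0.794,0,0,0,0,50],[-0.55,-0.794,0,0,0,0,50]])

```text
time_s: 2.1
ee_pos: [0.5933, -0.1802, 0.2304]
ee_rot: [[-0.998, 0.07, -0.001], [0.07, 0.998, 0.001], [0.001, 0.001, -1.0]]
force: [0.6, 0.4, 0.3]
width: 0.0498
grip_force: 0.0
```

```bash
python3 - <<'E'
from h import *
s=env.observe();print(s["time_s"],s["ee_pos"],s["q"],s["force"]);plan(.632,-.245,.06,86)
E
```

```text
2.1 [ 0.5932747  -0.18017098  0.23044371] [-4.03038811e-01  3.05397305e-01  3.89822699e-01  1.65649510e+00
  1.80876125e-04 -3.32575904e-01] [0.62385416 0.39514923 0.26763722]
turn [ 0.01 -0.01 -0.01] shift [-1.079 -1.549  4.261]
```

Emit:
carry_out(steps=[[-0.54,-0.775,0,0,0,0,50],[-0.54,-0.775,0,0,0,0,50],[0,0,0.9,0,0,0,50],[0,0,0.9,0,0,0,50],[0,0,0.9,0,0,0,50],[0,0,0.9,0,0,0,50],[0,0,0.65,0,0,0,50],[0,0,0,0,0,0,50]])

```text
time_s: 2.77
ee_pos: [0.6258, -0.2405, 0.0513]
ee_rot: [[-0.997, 0.07, -0.015], [0.07, 0.998, 0.008], [0.016, 0.007, -1.0]]
force: [-0.7, 0.8, -1.3]
width: 0.05
grip_force: 0.0
```

```bash
python3 - <<'E'
from h import *
p,d,c=snap("scene");cv2.imwrite("pics/s1.png",cv2.resize(p[190:280,110:240,::-1],None,fx=5,fy=5))
plan(.632,-.245,.005,86)
E
```

```text
turn [ 0.05 -0.12 -0.  ] shift [-0.112 -0.082  1.26 ]
```

View pics/s1.png

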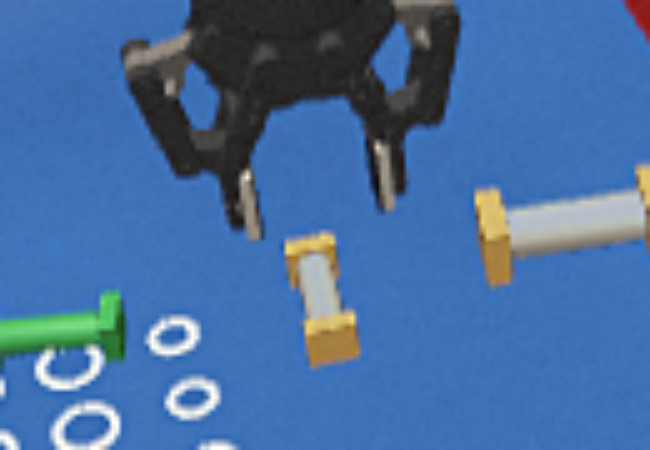

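The gripper is centred over the small spindle (crop pixel 320,300), with a finger on each side at (250,205) and (385,180). I'll settle, then descend.

Emit:
carry_out(steps=[[-0.1,-0.08,0.4,0.05,-0.12,0,50],[0,0,0.4,0,0,0,50],[0,0,0,0,0,0,50],[0,0,0,0,0,0,50]])

```text
time_s: 3.15
ee_pos: [0.636, -0.2471, 0.0308]
ee_rot: [[-0.997, 0.07, 0.011], [0.07, 0.998, -0.005], [-0.011, -0.005, -1.0]]
force: [-0.3, -0.4, 0.1]
width: 0.0501
grip_force: 0.0
```

```bash
python3 - <<'E'
from h import *
plan(.632,-.245,.005,86)
E
```

```text
turn [-0.05  0.13 -0.  ] shift [0.103 0.044 0.646]
```

Emit:
carry_out(steps=[[0.1,0.04,0.3,-0.05,0.13,0,50],[0,0,0.3,0,0,0,50],[0,0,0,0,0,0,50],[0,0,0,0,0,0,50],[0,0,0,0,0,0,10],[0,0,0,0,0,0,10],[0,0,0,0,0,0,10],[0,0,0,0,0,0,10]])

```text
time_s: 3.82
ee_pos: [0.6323, -0.2454, 0.0061]
ee_rot: [[-0.998, 0.07, 0.0], [0.07, 0.998, -0.001], [-0.0, -0.001, -1.0]]
force: [0.5, 0.3, 3.0]
width: 0.0144
grip_force: 39.5
```

Emit:
carry_out(steps=[[0,0,0,0,0,0,10],[0,0,0,0,0,0,10],[0,0,0,0,0,0,10]])

```text
time_s: 4.07
ee_pos: [0.6324, -0.2454, 0.0061]
ee_rot: [[-0.998, 0.07, 0.0], [0.07, 0.998, -0.001], [-0.0, -0.001, -1.0]]
force: [0.2, -0.1, 2.7]
width: 0.0142
grip_force: 39.3
```

Emit:
carry_out(steps=[[0,0,-0.5,0,0,0,10],[0,0,-1,0,0,0,10],[0,0,-1,0,0,0,10],[0,0,-1,0,0,0,10],[0,0,-0.5,0,0,0,10],[0,0,0,0,0,0,10],[0,0,0,0,0,0,10]])

```text
time_s: 4.65
ee_pos: [0.633, -0.2456, 0.1673]
ee_rot: [[-0.998, 0.07, 0.003], [0.07, 0.998, -0.002], [-0.003, -0.002, -1.0]]
force: [0.6, 0.5, -0.7]
width: 0.0142
grip_force: 39.1
```

```bash
python3 - <<'E'
from h import *
plan(.5165,.141,.16,90);plan(.5165,.141,.16,86);print(env.observe()["width"])
E
```

```text
turn [-0.02  0.03 -0.8 ] shift [2.914 9.666 0.184]
turn [-0.02  0.03 -0.  ] shift [3.581 9.439 0.184]
0.014241010259962128
```

Emit:
carry_out(steps=[[0,0,0,0,0,-0.8,10],[0.265,0.879,0,0,0,0,10],[0.265,0.879,0,0,0,0,10],[0.265,0.879,0,0,0,0,10],[0.265,0.879,0,0,0,0,10],[0.265,0.879,0,0,0,0,10],[0.265,0.879,0,0,0,0,10],[0.265,0.879,0,0,0,0,10]])

```text
time_s: 5.32
ee_pos: [0.5552, 0.0028, 0.1618]
ee_rot: [[-1.0, 0.001, -0.007], [0.001, 1.0, 0.001], [0.007, 0.001, -1.0]]
force: [0.4, 0.1, -0.6]
width: 0.0145
grip_force: 39.2
```

Emit:
carry_out(steps=[[0.265,0.879,0,0,0,0,10],[0.265,0.879,0,0,0,0,10],[0.265,0.879,0,0,0,0,10],[0.265,0.879,0,0,0,0,10],[0,0,0,0,0,0,10],[0,0,0,0,0,0,10],[0,0,0,0,0,0,10]])

```text
time_s: 5.9
ee_pos: [0.5143, 0.1414, 0.1631]
ee_rot: [[-1.0, -0.0, -0.005], [-0.0, 1.0, -0.001], [0.005, -0.001, -1.0]]
force: [0.3, -0.3, 0.4]
width: 0.014
grip_force: 39.2
```

```bash
python3 - <<'E'
from h import *
plan(.5165,.141,.015,90)
p,d,c=snap("top");q,_,_=snap("scene")
cv2.imwrite("pics/t2.png",np.vstack([cv2.resize(x[a:a+100,b:b+180,::-1],None,fx=2.9,fy=2.9) for x,a,b in((p,150,140),(q,120,200))]))
E
```

```text
turn [-0.01 -0.05  0.  ] shift [-0.054 -0.009  3.702]
```

View pics/t2.png

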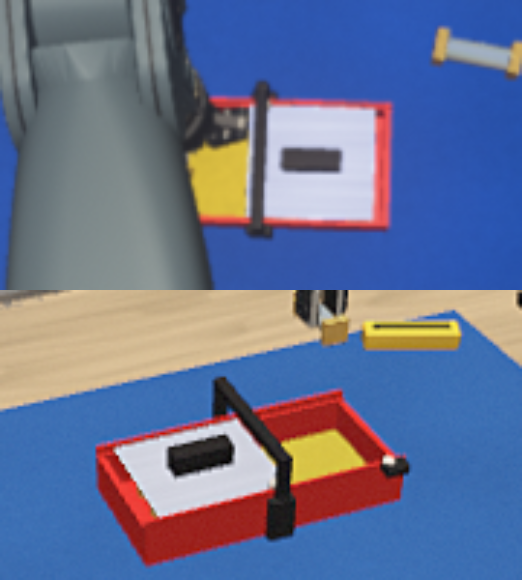

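The spindle is held (lower picture, 335,330) above the yellow well. The cover lies over the -y well, about 13 mm short of fully open. I'll lower it in.

Emit:
carry_out(steps=[[-0.04,0,0.8,0,0,0,10],[0,0,0.8,0,0,0,10],[0,0,0.8,0,0,0,10],[0,0,0.5,0,0,0,10],[0,0,0,0,0,0,10],[0,0,0,0,0,0,10],[0,0,0,0,0,0,10]])

```text
time_s: 6.58
ee_pos: [0.5183, 0.141, 0.0508]
ee_rot: [[-1.0, 0.002, 0.001], [0.002, 1.0, 0.0], [-0.001, 0.0, -1.0]]
force: [1.7, 0.4, -0.5]
width: 0.0144
grip_force: 39.2
```

```bash
python3 - <<'E'
from h import *
plan(.5165,.141,.015,90)
E
```

```text
turn [ 0.    0.01 -0.02] shift [0.046 0.001 0.895]
```

Emit:
carry_out(steps=[[0.03,0,0.3,0,0,0,10],[0,0,0.3,0,0,0,10],[0,0,0.25,0,0,0,10],[0,0,0,0,0,0,10],[0,0,0,0,0,0,10],[0,0,0,0,0,0,10]])

```text
time_s: 7.08
ee_pos: [0.5156, 0.1418, 0.0152]
ee_rot: [[-1.0, 0.0, -0.001], [0.0, 1.0, 0.0], [0.001, 0.0, -1.0]]
force: [0.0, 0.4, -0.1]
width: 0.0144
grip_force: 39.2
```

Emit:
carry_out(steps=[[0,0,0.04,0,0,0,10],[0,0,0,0,0,0,10],[0,0,0,0,0,0,42],[0,0,0,0,0,0,42],[0,0,0,0,0,0,42],[0,0,0,0,0,0,42],[0,0,0,0,0,0,42],[0,0,-0.5,0,0,0,42]])

```text
time_s: 7.75
ee_pos: [0.5126, 0.1422, 0.0305]
ee_rot: [[-1.0, -0.001, -0.008], [-0.001, 1.0, 0.0], [0.008, 0.0, -1.0]]
force: [-1.3, -0.3, 0.2]
width: 0.0421
grip_force: 0.0
```

Emit:
carry_out(steps=[[0,0,-0.8,0,0,0,50],[0,0,-0.8,0,0,0,50],[0,0,-0.8,0,0,0,50],[0,0,-0.5,0,0,0,50],[0,0,0,0,0,-1,50],[0,0,0,0,0,-1,50],[0,0,0,0,0,-1,50],[0,0,0,0,0,-1,50]])

```text
time_s: 8.42
ee_pos: [0.5163, 0.1417, 0.1506]
ee_rot: [[-0.938, -0.346, 0.001], [-0.346, 0.938, 0.0], [-0.001, -0.0, -1.0]]
force: [-0.2, 0.5, -0.3]
width: 0.0501
grip_force: 0.0
```

Emit:
carry_out(steps=[[0,0,0,0,0,-1,50],[0,0,0,0,0,-1,50],[0,0,0,0,0,-1,50],[0,0,0,0,0,-1,50],[0,0,0,0,0,-1,50],[0,0,0,0,0,-1,50],[0,0,0,0,0,-1,50],[0,0,0,0,0,-1,50]])

```text
time_s: 9.08
ee_pos: [0.5161, 0.1417, 0.1502]
ee_rot: [[-0.497, -0.868, -0.0], [-0.868, 0.497, 0.0], [-0.0, 0.0, -1.0]]
force: [-0.9, 1.6, -1.0]
width: 0.0499
grip_force: 0.0
```

Emit:
carry_out(steps=[[0,0,0,0,0,-1,50],[0,0,0,0,0,-1,50],[0,0,0,0,0,-1,50],[0,0,0,0,0,-1,50],[0,0,0,0,0,-1,50],[0,0,0,0,0,-1,50],[0,0,0,0,0,0,50],[0,0,0,0,0,0,50]])

```text
time_s: 9.75
ee_pos: [0.5161, 0.1417, 0.1501]
ee_rot: [[-0.003, -1.0, -0.0], [-1.0, 0.003, 0.0], [-0.0, 0.0, -1.0]]
force: [-0.4, 0.9, -0.1]
width: 0.0499
grip_force: 0.0
```

```bash
python3 - <<'E'
from h import *
print(env.observe()["q"])
plan(.5165,.011,.12,180)
p,d,c=snap("top");q,d2,c2=snap("scene")
cv2.imwrite("pics/t3.png",np.vstack([cv2.resize(x[a:a+100,b:b+180,::-1],None,fx=2.9,fy=2.9) for x,a,b in((p,150,140),(q,120,200))]))
hsv=cv2.cvtColor(q,cv2.COLOR_RGB2HSV);P=pts(c2,d2)
m=(d2>0)&(hsv[...,2]<75)&(P[...,0]>.49)&(P[...,0]<.54)&(P[...,1]>-.02)&(P[...,1]<.068)&(P[...,2]>.058)&(P[...,2]<.071)
print(np.percentile(P[m],[1,50,99],axis=0).round(4))
m2=m&(P[...,2]>.0655);print("top face",m2.sum(),np.percentile(P[m2],[2,50,98],axis=0).round(4))
E
```

```text
[ 1.42562522e-01  7.14101372e-02 -3.74912525e-02  1.46215264e+00
  1.46353559e-04 -1.42568024e+00]
turn [ 0.    0.   -0.03] shift [ 3.268 -0.011  0.753]
[[0.5114 0.0039 0.0584]
 [0.525  0.0312 0.0665]
 [0.5319 0.059  0.0698]]
top face 91 [[0.5115 0.0042 0.066 ]
 [0.5207 0.0309 0.0678]
 [0.5304 0.0566 0.0698]]
```

View pics/t3.png

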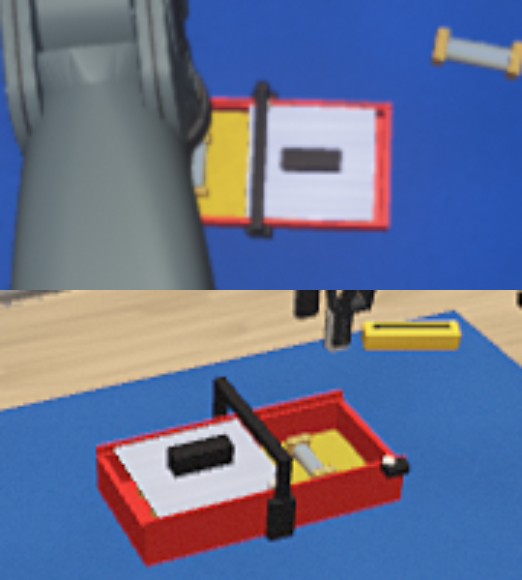

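The spindle lies in the yellow well (lower picture, 305,455), and the grip is at (200,455). Next I'll grasp the grip near its -y end.

Emit:
carry_out(steps=[[0.82,-0.02,0,0,0,0,50],[0.82,-0.02,0,0,0,0,50],[0.82,-0.02,0,0,0,0,50],[0.81,-0.02,0,0,0,0,50],[0,0,0.4,0,0,0,50],[0,0,0.4,0,0,0,50],[0,0,0,0,0,0,50],[0,0,0,0,0,0,50]])

```text
time_s: 10.52
ee_pos: [0.518, 0.0109, 0.1169]
ee_rot: [[-0.001, -1.0, -0.004], [-1.0, 0.001, 0.0], [-0.0, 0.004, -1.0]]
force: [0.2, -0.5, 0.8]
width: 0.0499
grip_force: 0.0
```

```bash
python3 - <<'E'
from h import *
plan(.52,.011,.051,180)
E
```

```text
turn [ 0.04  0.   -0.02] shift [-0.004 -0.05   1.647]
```

Emit:
carry_out(steps=[[0,-0.03,0.5,0,0,0,50],[0,0,0.5,0,0,0,50],[0,0,0.4,0,0,0,50],[0,0,0.22,0,0,0,50],[0,0,0,0,0,0,50],[0,0,0,0,0,0,50],[0,0,0,0,0,0,50]])

```text
time_s: 11.1
ee_pos: [0.5213, 0.011, 0.0546]
ee_rot: [[-0.0, -1.0, 0.002], [-1.0, 0.0, -0.0], [0.0, -0.002, -1.0]]
force: [-0.4, -0.9, 0.3]
width: 0.05
grip_force: 0.0
```

Emit:
carry_out(steps=[[0,0,0,0,0,0,10],[0,0,0,0,0,0,10],[0,0,0,0,0,0,10],[0,0,0,0,0,0,10],[0,0,0,0,0,0,10],[0,0,0,0,0,0,10]], newtons=40)

```text
time_s: 11.6
ee_pos: [0.5177, 0.0108, 0.0545]
ee_rot: [[-0.0, -1.0, -0.006], [-1.0, 0.0, -0.001], [0.001, 0.006, -1.0]]
force: [-8.5, -0.0, 8.1]
width: 0.0189
grip_force: 40.6
```

Emit:
carry_out(steps=[[0,0.06,-0.02,0,0,0,10],[-0.15,0,0,0,0,0,10],[-0.2,0,0,0,0,0,10],[-0.2,0,0,0,0,0,10],[-0.2,0,0,0,0,0,10],[-0.2,0,0,0,0,0,10],[-0.15,0,0,0,0,0,10],[0,0,0,0,0,0,10]])

```text
time_s: 12.27
ee_pos: [0.5178, 0.0571, 0.0545]
ee_rot: [[0.001, -1.0, -0.001], [-1.0, -0.001, 0.002], [-0.002, 0.001, -1.0]]
force: [-3.8, 0.5, 6.0]
width: 0.0188
grip_force: 40.5
```

Emit:
carry_out(steps=[[0,0,0,0,0,0,10],[0,0,0,0,0,0,10]])

```text
time_s: 12.43
ee_pos: [0.5178, 0.0571, 0.0545]
ee_rot: [[0.001, -1.0, -0.001], [-1.0, -0.001, 0.003], [-0.003, 0.001, -1.0]]
force: [-2.7, 0.7, 6.4]
width: 0.0189
grip_force: 40.4
```

Emit:
carry_out(steps=[[0,0,0,0,0,0,50],[0,0,0,0,0,0,50],[0,0,0,0,0,0,50],[0,0,0,0,0,0,50],[0,0,-0.6,0,0,0,50],[0,0,-0.7,0,0,0,50],[0,0,-0.7,0,0,0,50],[0,0,0,0,0,0,50]])

```text
time_s: 13.1
ee_pos: [0.5219, 0.0549, 0.1403]
ee_rot: [[-0.0, -1.0, 0.01], [-1.0, 0.0, 0.0], [-0.0, -0.01, -1.0]]
force: [0.5, -0.4, 0.5]
width: 0.0498
grip_force: 0.0
```

Emit:
carry_out(steps=[[-0.4,0,0,0,0,0,50],[-0.4,0,0,0,0,0,50],[-0.38,0,0,0,0,0,50],[0,0,0,0,0,0,50],[0,0,0,0,0,0,50]])

```text
time_s: 13.52
ee_pos: [0.5178, 0.1025, 0.1334]
ee_rot: [[0.001, -1.0, -0.001], [-1.0, -0.001, -0.0], [0.0, 0.001, -1.0]]
force: [0.3, 0.1, -0.0]
width: 0.0504
grip_force: 0.0
```

```bash
python3 - <<'E'
from h import *
q,d2,c2=snap("scene")
cv2.imwrite("pics/t4.png",cv2.resize(q[120:220,200:380,::-1],None,fx=4,fy=4))
plan(.5185,.104,.054,180)
E
```

```text
turn [ 0.01 -0.01  0.  ] shift [-0.052 -0.018  1.984]
```

View pics/t4.png

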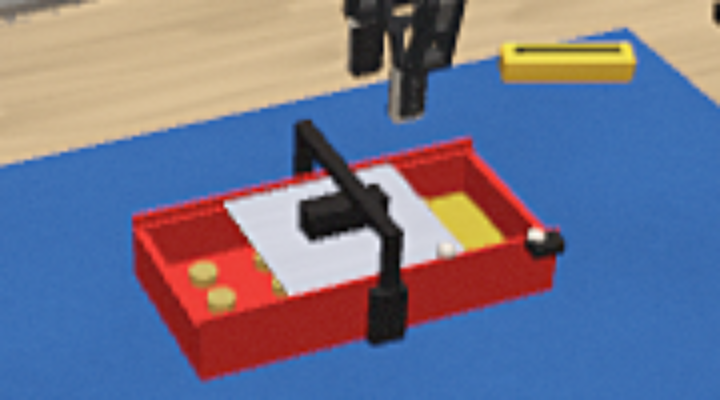

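The cover is half closed, with the grip (crop pixel 345,210) centred under the bar. I'll go down on the +y side.

Emit:
carry_out(steps=[[-0.05,0,0,0,0,0,50],[0,0,0.3,0,0,0,50],[0,0,0.3,0,0,0,50],[0,0,0.3,0,0,0,50],[0,0,0.3,0,0,0,50],[0,0,0.3,0,0,0,50],[0,0,0.3,0,0,0,50],[0,0,0.15,0,0,0,50]])

```text
time_s: 14.23
ee_pos: [0.5161, 0.1039, 0.0528]
ee_rot: [[-0.0, -1.0, -0.005], [-1.0, 0.0, -0.0], [0.0, 0.005, -1.0]]
force: [-0.6, 0.8, -0.5]
width: 0.0499
grip_force: 0.0
```

Emit:
carry_out(steps=[[0,0,0,0,0,0,50],[0,0,0,0,0,0,50],[0,0,0,0,0,0,10],[0,0,0,0,0,0,10],[0,0,0,0,0,0,10],[0,0,0,0,0,0,10],[0,0,0,0,0,0,10]], newtons=70)

```text
time_s: 14.82
ee_pos: [0.5179, 0.1042, 0.0572]
ee_rot: [[-0.0, -1.0, -0.0], [-1.0, 0.0, 0.0], [-0.0, 0.0, -1.0]]
force: [-3.6, -1.2, 5.8]
width: 0.0176
grip_force: 68.6
```

Emit:
carry_out(steps=[[-0.15,0,0,0,0,0,10],[-0.2,0,0,0,0,0,10],[-0.2,0,0,0,0,0,10],[-0.2,0,0,0,0,0,10],[-0.2,0,0,0,0,0,10],[-0.2,0,0,0,0,0,10],[0,0,0,0,0,0,10]])

```text
time_s: 15.4
ee_pos: [0.5181, 0.1512, 0.0572]
ee_rot: [[0.001, -1.0, 0.0], [-1.0, -0.001, 0.001], [-0.001, -0.0, -1.0]]
force: [-2.9, 1.7, 5.8]
width: 0.0177
grip_force: 68.6
```

Emit:
carry_out(steps=[[-0.07,0,0,0,0,0,10],[-0.07,0,0,0,0,0,10],[-0.07,0,0,0,0,0,10],[-0.07,0,0,0,0,0,10],[0,0,0,0,0,0,10]])

```text
time_s: 15.82
ee_pos: [0.5181, 0.159, 0.0572]
ee_rot: [[-0.001, -1.0, -0.0], [-1.0, 0.001, -0.006], [0.006, 0.0, -1.0]]
force: [-3.5, -3.6, 7.0]
width: 0.0175
grip_force: 68.7
```

Emit:
carry_out(steps=[[-0.05,0,0,0,0,0,10],[-0.05,0,0,0,0,0,10],[0,0,0,0,0,0,10]])

```text
time_s: 16.07
ee_pos: [0.5181, 0.1654, 0.0572]
ee_rot: [[-0.0, -1.0, 0.0], [-1.0, 0.0, 0.0], [-0.0, -0.0, -1.0]]
force: [-4.4, -0.1, 8.9]
width: 0.0173
grip_force: 69.3
```

Emit:
carry_out(steps=[[-0.05,0,0,0,0,0,10],[-0.05,0,0,0,0,0,10],[0,0,0,0,0,0,10]])

```text
time_s: 16.32
ee_pos: [0.5181, 0.1664, 0.0572]
ee_rot: [[-0.001, -1.0, 0.0], [-1.0, 0.001, -0.007], [0.007, -0.0, -1.0]]
force: [-2.5, -6.8, 3.9]
width: 0.0174
grip_force: 68.6
```

```bash
python3 - <<'E'
from h import *
q,d2,c2=snap("scene")
print(env.observe()["force"],env.observe()["ee_pos"])
cv2.imwrite("pics/t5.png",cv2.resize(q[110:220,220:380,::-1],None,fx=5,fy=5))
E
```

```text
[-3.04999923 -7.06082005  7.13318802] [0.51805667 0.16642076 0.05717897]
```

View pics/t5.png

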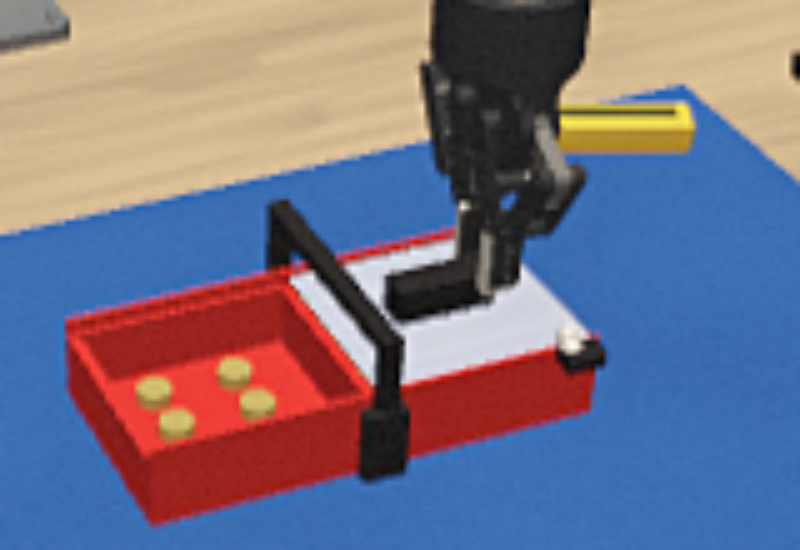

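The cover is nearly over the well, with its ball at the catch (crop pixel 572,338). I'll push on until the rigid stop shows.

Emit:
carry_out(steps=[[-0.05,0,0,0,0,0,10],[-0.05,0,0,0,0,0,10],[0,0,0,0,0,0,10]])

```text
time_s: 16.62
ee_pos: [0.5181, 0.1666, 0.0571]
ee_rot: [[-0.003, -1.0, -0.0], [-1.0, 0.003, -0.016], [0.016, 0.0, -1.0]]
force: [-2.7, -16.1, 8.4]
width: 0.0175
grip_force: 68.9
```

Emit:
carry_out(steps=[[-0.05,0,0,0,0,0,10],[-0.05,0,0,0,0,0,10],[0,0,0,0,0,0,10]])

```text
time_s: 16.87
ee_pos: [0.5181, 0.1667, 0.057]
ee_rot: [[-0.005, -1.0, -0.0], [-1.0, 0.005, -0.024], [0.024, 0.0, -1.0]]
force: [-3.6, -24.1, 9.8]
width: 0.017
grip_force: 68.9
```

Emit:
carry_out(steps=[[0.1,0,0,0,0,0,10],[0.1,0,0,0,0,0,10],[0,0,0,0,0,0,50],[0,0,0,0,0,0,50],[0,0,0,0,0,0,50],[0,0,0,0,0,0,50],[0,0,0,0,0,0,50],[0,0,-0.5,0,0,0,50]])

```text
time_s: 17.53
ee_pos: [0.5144, 0.1691, 0.0713]
ee_rot: [[0.0, -1.0, -0.009], [-1.0, -0.0, -0.001], [0.001, 0.009, -1.0]]
force: [-0.7, 0.2, -0.7]
width: 0.0499
grip_force: 0.0
```

Emit:
carry_out(steps=[[0,0,-0.8,0,0,0,50],[0,0,-0.8,0,0,0,50],[0,0,-0.8,0,0,0,50],[-0.8,0,0,0,0,0,50],[-0.8,0,0,0,0,0,50],[-0.8,0,0,0,0,0,50],[-0.8,0,0,0,0,0,50],[0,0,0,0,0,0,50]])

```text
time_s: 18.2
ee_pos: [0.5172, 0.3029, 0.1712]
ee_rot: [[0.006, -1.0, -0.001], [-1.0, -0.006, 0.004], [-0.004, 0.001, -1.0]]
force: [0.4, -0.4, 0.6]
width: 0.0499
grip_force: 0.0
```

```bash
python3 - <<'E'
from h import *
print(env.observe()["force"])
q,d,c=snap("scene");p,_,_=snap("top")
cv2.imwrite("pics/t6.png",np.vstack([cv2.resize(x[a:a+90,b:b+160,::-1],None,fx=3.3,fy=3.3) for x,a,b in((q,120,220),(p,150,150))]))
P=pts(c,d);hsv=cv2.cvtColor(q,cv2.COLOR_RGB2HSV)
m=(d>0)&(hsv[...,2]<75)&(P[...,0]>.49)&(P[...,0]<.54)&(P[...,1]>.09)&(P[...,1]<.19)&(P[...,2]>.055)&(P[...,2]<.071)
print("grip",np.percentile(P[m],[1,50,99],axis=0).round(4))
m=(d>0)&(abs(P[...,2]-.045)<.005)&(abs(P[...,0]-.518)<.04)&(P[...,1]>.06)&(P[...,1]<.22)&(hsv[...,1]<60)
print("cover",np.percentile(P[m],[1,50,99],axis=0).round(4))
E
```

```text
[ 0.35976587 -0.36246091  0.58672996]
grip [[0.511  0.1126 0.0551]
 [0.5266 0.1369 0.0656]
 [0.5324 0.166  0.0703]]
cover [[0.4787 0.0812 0.0428]
 [0.5312 0.1457 0.0458]
 [0.5575 0.1994 0.0495]]
```

View pics/t6.png

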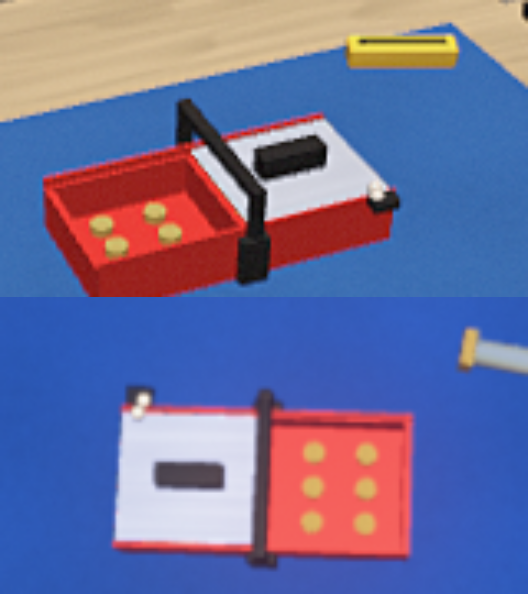

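The cover ball (lower picture, 138,412) has passed the sprung ball (144,398). The cover took a 24 N push with no further motion, so it is against its stop, and the arm is clear. Handing in.

```bash
python3 -c "
from station import order
print(order.job_done())"
```

```text
the job is handed in; nothing more can be done
None
```

The job is handed in at about 18 s: the small steel/brass spindle is in the yellow well and the cover is closed past its catch and against its stop; the diaphragm, jar and multitool were not touched, and the hand-in gave no verdict.

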